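# Sweep the loose brass nuts into the red bay

## Robot

A 6-joint arm with a two-finger parallel gripper is mounted at the origin on the work surface. World frame = base frame: x ahead of the robot, y to its left, z up, the work surface at z = 0. Lengths are in m, angles in degrees, forces in N, time in s.
With the tool pointing down it reaches from about 0.4 to 0.825 m from the base axis. Payload 7 kg.
Tool frame: the origin (TCP) lies on the centre line of the jaws, within the pads' length; the fingertips stand 11 mm ahead of it and the grasp point (between the pads) lies 8 mm behind it; z points along the fingers, y is the line along which they close (so a half turn about z gives the same grasp; the last joint's range is limited). The gripper opens to 88 mm and grips with 3 to 60 N. Pads are 19 mm wide; open, the fingers measure 130 mm over their backs; the gripper's body (78 mm by 193 mm) begins 47 mm behind the grasp point.
Start: joints at [81.251, 20.546, 0.682, 0, -70.136, -16.507], TCP at [0.288, 0.61, 0.238] pointing down, gripper open.
Joint ranges: [-176.03, 176.03], [-82.01, 121.73], [-58.28, 71.71], [-173.87, 95.51], [-174.79, -0.11], [-173.66, 173.66]. Speed limits (degrees/s): [136.94, 136.94, 172.46, 180, 180, 180].

## Interface

Orientations are given as [roll, pitch, yaw] about the fixed x, y, z axes, in that order (R = Rz(yaw) Ry(pitch) Rx(roll)).
In Python, from plant import r, capture, camera_model, job gives the robot as it stands.
- The arm moves only by the tool drive_tool, never from a script. Its argument "increments" is a list that holds one entry, the list of rows, each a list of 5 numbers: the gripper's target within -1 to 1 (fully open at 1, half-way at 0, shut at -1), then the shift along the tool's x, y, z scaled (see below), then the turn about the tool's z scaled (see below). In form: [[[gripper, tx, ty, tz, roll], ...]]. A call has 1 to 5 rows; each row is the pose to reach, as a shift and turn from the pose commanded when the call began, along the tool's axes at that moment, turning the shorter way round; what a row does not reach only later rows make up. The controller multiplies each number of a shift by 120 mm and each number of a turn by 360 degrees. A row lasts 1/8 s, in which the tool goes at most 62.5 mm and 10.7 degrees, less where a joint would pass 70% of its speed; a pose out of reach is approached as far as the arm can. A call with a number of a shift or a turn outside -1 to 1 is refused whole. A call with a gripper value outside its range is refused whole. The fingers move at their own pace and stop on an object; "squeeze" is the grip in N (left out, the last holds). Time passes only in rows, so rows that repeat a pose let the fingers close. It gives the time, the measured TCP pose, the force, the opening and the grip force at its end, in the units of the state.
- r.get_state(): the state, without advancing time (a new reading comes with each control period).
- capture(name): name is "scene" or "top" or "wrist"; returns the picture (384x512x3 uint8, red, green, blue); there is no depth.
- camera_model(name): a dict with "camera_matrix" (3x3 intrinsics, pixels), "rvec" (rotation vector, rad) and "tvec" (3), from world to camera coordinates, as OpenCV has them. Camera axes: x right, y down, z forward; pixel columns grow to the right and rows downward; lengths in m; the calibration is good to about 2 mm. A picture is of the moment at which its call begins: read the wrist's pose just before it. camera_model takes no time and is no camera call; for the wrist camera it gives the pose at the moment of the call.
- job.close_job(): hands the job in; it is judged then, once.
The state is a dict: "time_s": time; "joints": joint angles; "qd": joint speeds; "joint_torque": joint torques, N m; "tcp_pos": TCP position; "eef_rot": TCP orientation; "contact_force": force on the tool from outside, world axes, zero at the start; "moment": the same for the moment, N m; "gripper_width": finger opening in m; "gripper_force": force on a finger pad.
Only numpy, scipy, OpenCV 4.12 (cv2) and the standard library are available. Lean on these libraries where they do the work, as an engineer would, in place of code of your own. Each camera call takes 0.05 s, during which the arm holds its last target. There are 200 camera calls.

## Task

Use the fingertips to sweep the three loose brass nuts gently across the bench, into the red three-sided bay through its open side, until all three lie flat, completely inside it. Slide them along the bench: do not pick them up, do not flick them. Leave everything else where it stands.

Things in the scene. Friction and masses are not known exactly. Their poses are not given: they have to be found in the camera images.
- bay: red three-sided sweep bay fixed to the bench: three upright walls 30 mm high and 8 mm thick around a grey area of bench (no floor step, no lip). Origin at the centre of the enclosed area, at bench height. Its own -x side is the open mouth, at x = -70 mm; the back wall's inner face is at x = +70 mm, the side walls' inner faces at y = +80 and -80 mm (mouth 160 mm wide, area 140 mm deep). z is up
- nut1: brass hexagonal nut, 30 mm across flats, 34.6 mm across corners, 16 mm high, about 60 g, lying flat and loose on the bench; origin at the centre of its underside, z up. Slides when pushed, does not roll
- nut2: brass hexagonal nut, 30 mm across flats, 34.6 mm across corners, 16 mm high, about 60 g, lying flat and loose on the bench; origin at the centre of its underside, z up. Slides when pushed, does not roll
- nut3: brass hexagonal nut, 30 mm across flats, 34.6 mm across corners, 16 mm high, about 60 g, lying flat and loose on the bench; origin at the centre of its underside, z up. Slides when pushed, does not roll
- post_a: bystander: red ribbed insulator post, 40 mm in diameter, 44 mm high, loose, standing between the nuts and the bay; origin at the centre of its underside
- post_b: bystander: an equal red insulator post, 40 mm in diameter, 44 mm high, loose, in the row on the robot's right; origin at the centre of its underside
- wheel: bystander: cream thumbwheel with a hub, 44 mm in diameter, 26 mm high, loose, in the row on the right; origin at the centre of its underside
- tape: bystander: blue tape roll lying flat, 60 mm in diameter, 19 mm high, loose, in the row on the right; origin at the centre of its underside
- jar: bystander: small jar, 48 mm in diameter, 50 mm high, loose, in the row on the right; origin at the centre of its underside
- driver: bystander: screwdriver, 190 mm long, up to about 30 mm thick, loose, lying beyond the nuts roughly along the world's y; its own x is its length, origin under its middle
- meter: bystander: yellow handheld meter lying on its back beyond the bay, 150 (own x) x 75 (own y) x 43 mm, loose; origin at the centre of its underside
Not all that is in view belongs to the job. What is shaped like the nut1 but orange is not meant.

How it is judged (in metres and radians):
At the end, for the whole second after the job is handed in: All three nuts lie flat on the bench completely inside the bay: each centre at least 14 mm inside the mouth line and within the walls, no nut riding on another or on a wall, all at rest (x of nut1 in the frame of bay between -0.056 and 0.07 m and y of nut1 in the frame of bay between -0.08 and 0.08 m and height (world z) of each of nut1, nut2, nut3 below 0.01 m and x of nut2 in the frame of bay between -0.056 and 0.07 m and y of nut2 in the frame of bay between -0.08 and 0.08 m and x of nut3 in the frame of bay between -0.056 and 0.07 m and y of nut3 in the frame of bay between -0.08 and 0.08 m and linear speed of each of nut1, nut2, nut3 below 0.02 m/s); the robot touches nothing.
It fails at once if a nut was lifted off the bench (raised by more than 20 mm) (height (world z) of any of nut1, nut2, nut3 above 0.02 m).
It fails at once if a nut was flicked (faster than 0.8 m/s) (linear speed of any of nut1, nut2, nut3 above 0.8 m/s).
It fails at once if a bystander (insulator post, thumbwheel, tape roll, jar, screwdriver or meter) was moved by more than 20 mm (distance of any of post_a, post_b, wheel, tape, jar, driver, meter from where it was at the start of the episode above 0.02 m).
It fails at once if a standing bystander was knocked over (angle between any of post_a, post_b, jar, wheel, tape's own z axis and vertical above 0.5 rad).
It also fails if it takes over 72 s, if anything falls off the work surface, if the arm or the gripper's body presses on something with over 40 N, if the wrist force passes 120 N, or if a joint passes its speed limit or range.

## Working session

There is one attempt and no reset: what is moved stays moved. The work goes in short steps, Python scripts to look and compute and a tool call to move; the robot and the scene stay as the last step left them, time stands still between calls to the robot, and variables do not carry over. Pictures are saved under pics/ and viewed, at most 10 in all, crops included, and the job is handed in when it is done.

Besides the shell and the picture viewer there is one more tool, called after "Emit:" by a JSON object that holds its "fn" and its "kwargs", one argument or row to a line. drive_tool: Moves the arm, as the interface text tells. Its arguments: {"type":"object","properties":{"increments":{"type":"array"},"squeeze":{"type":"number"}},"required":["increments"]}

```bash
ls; mkdir -p pics; cat > h.py <<'E'
import numpy as np, cv2
from plant import r, capture, camera_model, job
def save(img,n): cv2.imwrite('pics/'+n,cv2.cvtColor(img,cv2.COLOR_RGB2BGR))
def ray(cm,uv,z):
    K=np.array(cm["camera_matrix"]);R,_=cv2.Rodrigues(np.array(cm["rvec"],float));t=np.array(cm["tvec"],float).reshape(3)
    uv=np.atleast_2d(np.array(uv,float));d=np.c_[uv,np.ones(len(uv))]@np.linalg.inv(K).T@R
    c=-R.T@t
    return (c+d*((z-c[2])/d[:,2])[:,None])[:,:2]
E
python3 - <<'E'
from h import *
s=r.get_state();print(s)
for n in("top","scene"):
    i=capture(n);np.save(n+'.npy',i);save(i,n+'0.png');print(n,ray(camera_model(n),[[0,0],[511,0],[511,383],[0,383]],0))
E
```

```text
pics
{'time_s': 0.0, 'joints': array([ 8.12528235e+01,  2.05897028e+01,  6.32994767e-01, -1.97729368e-02,
       -7.01352674e+01, -1.65070292e+01]), 'qd': array([ 0.04697778, -0.01262309, -0.05760474,  0.04389148,  0.01551984,
       -0.10134026]), 'joint_torque': array([ 1.88911377e-03, -5.82719994e+01,  2.93042582e+01,  6.99693426e+00,
        6.73938019e-03, -1.76447916e-04]), 'tcp_pos': array([0.28780057, 0.61004436, 0.2366374 ]), 'eef_rot': array([ 1.79906534e+02, -8.31394937e-03, -2.52609327e+01]), 'contact_force': array([1.15685739, 0.30501871, 0.73820978]), 'moment': array([-0.00316019, -0.00969604,  0.04092648]), 'gripper_force': 0.0, 'gripper_width': 0.08773125228181379}
top [[ 1.06342595  0.51169492]
 [ 1.04339563 -0.66767387]
 [ 0.17940815 -0.59713167]
 [ 0.22092482  0.49476864]]
scene [[-2.75919255 -3.78729293]
 [-5.58139014  2.53357301]
 [ 0.98570563  0.5010947 ]
 [ 1.18289156 -0.34570757]]
```

View pics/top0.png

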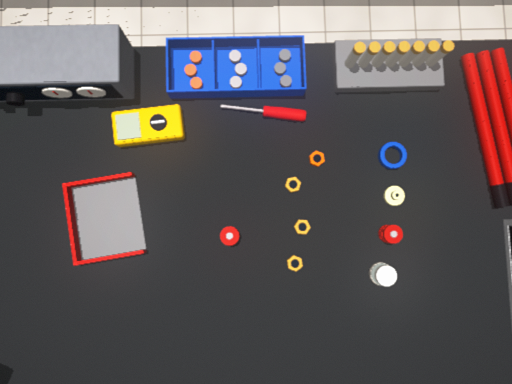

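View pics/scene0.png

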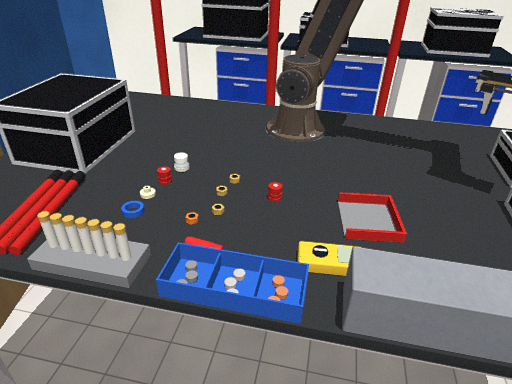

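The top view shows the brass-yellow nuts at about (293,184), (302,227) and (295,263). The orange look-alike is at (317,158), post_a at (229,236), and the bay centre near (108,219) with its mouth facing right. The candidates are those three yellow nuts, the orange nut (317,158) and the orange parts in the blue tray (195,56). I choose the three yellow ones and will check them in a close crop.

```bash
python3 - <<'E'
from h import *
i=np.load('top.npy');cm=camera_model('top')
h=cv2.cvtColor(i,cv2.COLOR_RGB2HSV)
save(cv2.resize(i[130:290,200:420],None,fx=3.5,fy=3.5,interpolation=cv2.INTER_CUBIC),'crop.png')
def blobs(m,z,nm,roi=(100,290,50,420),mn=30):
    q=np.zeros_like(m);a,b,c,d=roi;q[a:b,c:d]=m[a:b,c:d]
    for c in cv2.findContours(q,cv2.RETR_EXTERNAL,cv2.CHAIN_APPROX_NONE)[0]:
        (u,v),rad=cv2.minEnclosingCircle(c)
        if cv2.contourArea(c)<mn: continue
        M=cv2.moments(c);u2,v2=M['m10']/M['m00'],M['m01']/M['m00']
        print(nm,np.round([u2,v2,rad,cv2.contourArea(c)],1),h[c[:,0,1],c[:,0,0],0].mean().round(),ray(cm,[u2,v2],z).round(4))
blobs(cv2.inRange(h,(5,100,80),(28,255,255)),.016,'nut',(140,290,270,340))
red=cv2.inRange(h,(0,120,60),(4,255,255))|cv2.inRange(h,(174,120,60),(180,255,255))
blobs(red,.044,'red'); blobs(red,.03,'bay',(160,280,50,160))
blobs(cv2.inRange(h,(105,120,60),(125,255,255)),.019,'tape',(130,180,360,420))
# bay grey area
g=cv2.inRange(h,(0,0,90),(180,60,200));q=np.zeros_like(g);q[165:275,60:160]=g[165:275,60:160]
c=max(cv2.findContours(q,cv2.RETR_EXTERNAL,cv2.CHAIN_APPROX_NONE)[0],key=cv2.contourArea)
bx=cv2.boxPoints(cv2.minAreaRect(c));print('grey',bx.round(1).tolist(),ray(cm,bx,0).round(4).tolist())
q=np.zeros_like(red);q[160:280,50:160]=red[160:280,50:160]
c=max(cv2.findContours(q,cv2.RETR_EXTERNAL,cv2.CHAIN_APPROX_NONE)[0],key=cv2.contourArea)
bx=cv2.boxPoints(cv2.minAreaRect(c));print('bay',bx.round(1).tolist(),ray(cm,bx,.03).round(4).tolist())
E
```

```text
nut [294.4 263.    8.3 183.5] 19.0 [[ 0.4527 -0.1348]]
nut [301.8 226.6   8.3 184.5] 19.0 [[ 0.5304 -0.1539]]
nut [292.6 184.2   8.3 180. ] 19.0 [[ 0.6233 -0.1373]]
nut [316.4 158.1   8.3 186. ] 10.0 [[ 0.6794 -0.1921]]
red [229.3 235.6  10.2 297. ] 7.0 [[0.5163 0.0028]]
red [390.4 233.5  12.5 369.5] 1.0 [[ 0.5103 -0.3374]]
red [  86.5  218.7   54.9 1186. ] 6.0 [[0.5603 0.2992]]
red [284.8 112.9  22.1 463. ] 177.0 [[ 0.7753 -0.123 ]]
bay [  86.5  218.7   54.9 1186. ] 6.0 [[0.5606 0.3043]]
tape [392.2 154.9  14.6 602.5] 111.0 [[ 0.6818 -0.3598]]
grey [[70.19999694824219, 186.6999969482422], [135.39999389648438, 176.60000610351562], [146.60000610351562, 249.3000030517578], [81.4000015258789, 259.29998779296875]] [[0.6327, 0.351], [0.6511, 0.2084], [0.491, 0.1851], [0.4738, 0.3259]]
bay [[60.20000076293945, 181.60000610351562], [133.39999389648438, 170.89999389648438], [145.6999969482422, 254.89999389648438], [72.5, 265.70001220703125]] [[0.6411, 0.3601], [0.66, 0.2051], [0.4807, 0.1803], [0.4632, 0.333]]
```

View pics/crop.png

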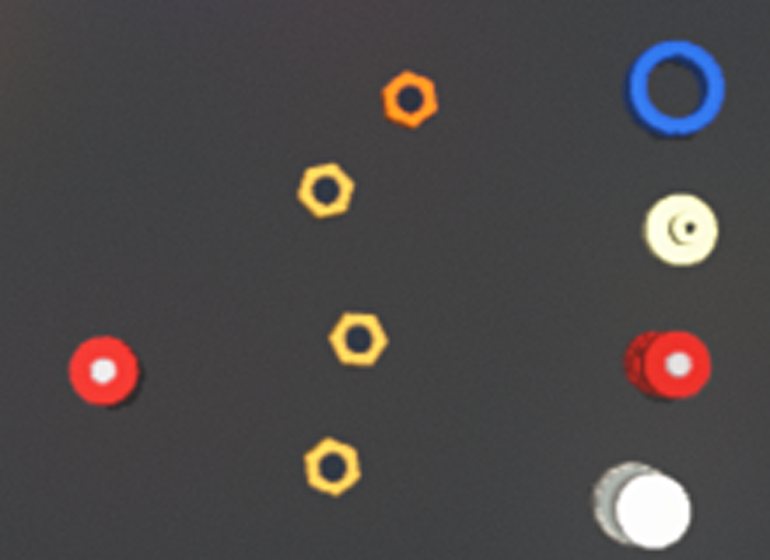

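The crop confirms it: three yellow brass nuts, and a clearly more orange decoy at the upper right, near nut (0.623,-0.137). Plan: keep the fingers about 24 mm open as a cradle, with tool yaw near -90°, and push each nut along +y.

Emit:
{"fn": "drive_tool", "kwargs": {
  "increments": [
    [[-0.45,0.9,0.8,0,0.14],[-0.45,0.9,0.8,0,0.14],[-0.45,0.9,0.8,0,0.14],[-0.45,0.9,0.8,0,0.14],[-0.45,0.9,0.8,0,0.14]]
  ],
  "squeeze": 20
}}

```text
time_s: 0.72
tcp_pos: [0.3449, 0.4769, 0.2374]
eef_rot: [180.0, -0.0, -76.0]
contact_force: [0.0, -0.2, 0.2]
gripper_width: 0.0432
gripper_force: 0.0
```

Emit:
{"fn": "drive_tool", "kwargs": {
  "increments": [
    [[-0.45,0.5,-0.15,0,0.03],[-0.45,0.9,-0.3,0,0.04],[-0.45,0.9,-0.3,0,0.04]]
  ]
}}

```text
time_s: 1.1
tcp_pos: [0.4075, 0.3792, 0.2375]
eef_rot: [180.0, -0.0, -90.3]
contact_force: [-0.6, 0.8, -0.2]
gripper_width: 0.0249
gripper_force: 0.0
```

Emit:
{"fn": "drive_tool", "kwargs": {
  "increments": [
    [[-0.45,0.46,-0.18,0,0],[-0.45,0.92,-0.36,0,0],[-0.45,0.92,-0.36,0,0]]
  ]
}}

```text
time_s: 1.48
tcp_pos: [0.4499, 0.2688, 0.2375]
eef_rot: [180.0, -0.0, -90.2]
contact_force: [0.2, 0.4, 0.3]
gripper_width: 0.024
gripper_force: 0.0
```

Emit:
{"fn": "drive_tool", "kwargs": {
  "increments": [
    [[-0.45,0.46,-0.18,0,0],[-0.45,0.92,-0.36,0,0],[-0.45,0.92,-0.36,0,0]]
  ]
}}

```text
time_s: 1.85
tcp_pos: [0.4931, 0.1589, 0.2374]
eef_rot: [180.0, -0.0, -90.2]
contact_force: [0.4, 1.0, 0.3]
gripper_width: 0.0241
gripper_force: 0.0
```

Emit:
{"fn": "drive_tool", "kwargs": {
  "increments": [
    [[-0.45,0.46,-0.18,0,0],[-0.45,0.92,-0.36,0,0],[-0.45,0.92,-0.36,0,0]]
  ]
}}

```text
time_s: 2.22
tcp_pos: [0.5364, 0.0489, 0.237]
eef_rot: [180.0, -0.0, -90.2]
contact_force: [-0.6, 1.3, 0.2]
gripper_width: 0.0244
gripper_force: 0.0
```

Emit:
{"fn": "drive_tool", "kwargs": {
  "increments": [
    [[-0.45,0.46,-0.18,0,0],[-0.45,0.92,-0.36,0.4,0],[-0.45,0.92,-0.36,0.4,0]]
  ]
}}

```text
time_s: 2.6
tcp_pos: [0.5781, -0.0603, 0.1866]
eef_rot: [179.7, -0.0, -90.1]
contact_force: [-1.2, 0.5, -0.1]
gripper_width: 0.024
gripper_force: 0.0
```

Emit:
{"fn": "drive_tool", "kwargs": {
  "increments": [
    [[-0.45,0.46,-0.18,0.2,0],[-0.45,0.9,-0.33,0.6,0],[-0.45,0.9,-0.33,0.6,0],[-0.45,0.9,-0.33,0.6,0]]
  ]
}}

```text
time_s: 3.1
tcp_pos: [0.6185, -0.1669, 0.1171]
eef_rot: [179.9, -0.0, -90.0]
contact_force: [0.5, 1.0, 0.3]
gripper_width: 0.0246
gripper_force: 0.0
```

Emit:
{"fn": "drive_tool", "kwargs": {
  "increments": [
    [[-0.45,0.03,-0.03,0.3,0],[-0.45,0.03,-0.03,0.6,0],[-0.45,0.03,-0.03,0.75,0],[-0.45,0.03,-0.03,0.83,0],[-0.45,0.03,-0.03,0.83,0]]
  ]
}}

```text
time_s: 3.72
tcp_pos: [0.6223, -0.171, 0.0186]
eef_rot: [-180.0, -0.0, -90.0]
contact_force: [-0.0, -0.3, -0.4]
gripper_width: 0.0242
gripper_force: 0.0
```

```bash
python3 - <<'E'
from h import *
s=r.get_state();print(s['tcp_pos'],s['contact_force'])
w=capture('wrist');t=capture('top')
save(np.hstack([cv2.resize(w,(400,300)),cv2.resize(t[140:260,220:380],(400,300),interpolation=cv2.INTER_CUBIC)]),'s1.png')
E
```

```text
[ 0.62227222 -0.17103885  0.01860138] [-0.0191044  -0.26539522 -0.39925723]
```

View pics/s1.png

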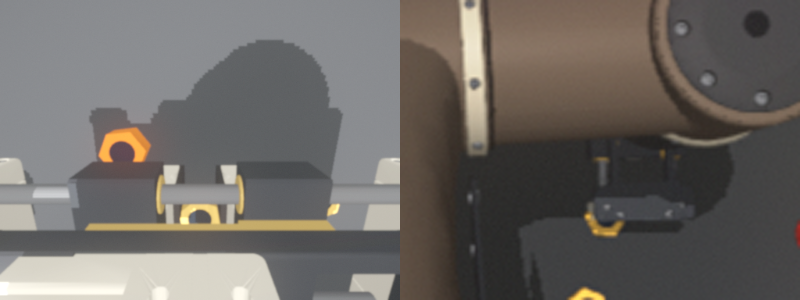

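The wrist view shows nut A centred between the fingers at (200,213), with the orange nut clear of them. Pushing now.

Emit:
{"fn": "drive_tool", "kwargs": {
  "increments": [
    [[-0.45,-0.1,0.0,0.02,0],[-0.45,-0.25,0.02,0.02,0],[-0.45,-0.43,0.03,0.02,0],[-0.45,-0.61,0.04,0.02,0],[-0.45,-0.8,0.05,0.02,0]]
  ]
}}

```text
time_s: 4.45
tcp_pos: [0.6158, -0.0736, 0.0157]
eef_rot: [-180.0, -0.0, -90.0]
contact_force: [0.5, -0.6, 1.1]
gripper_width: 0.0242
gripper_force: 0.6
```

Emit:
{"fn": "drive_tool", "kwargs": {
  "increments": [
    [[-0.45,-0.19,0.01,0,0],[-0.45,-0.38,0.02,0,0],[-0.45,-0.57,0.04,0,0],[-0.45,-0.76,0.05,0,0],[-0.45,-0.95,0.06,0,0]]
  ]
}}

```text
time_s: 5.08
tcp_pos: [0.6084, 0.0405, 0.0157]
eef_rot: [180.0, -0.0, -90.0]
contact_force: [0.5, -1.0, 0.8]
gripper_width: 0.0243
gripper_force: 0.6
```

```bash
python3 - <<'E'
from h import *
w=capture('wrist');t=capture('scene')
save(np.hstack([cv2.resize(w,(400,300)),cv2.resize(t[140:260,220:380],(400,300),interpolation=cv2.INTER_CUBIC)]),'s2.png')
E
```

```text
(no output)
```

View pics/s2.png

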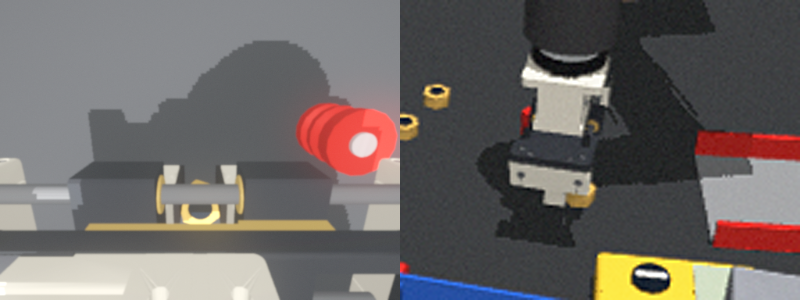

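The nut rides in the cradle (wrist view (200,207)). Post_a is still upright beside the path. Continuing into the bay.

Emit:
{"fn": "drive_tool", "kwargs": {
  "increments": [
    [[-0.45,-0.19,0.01,0,0],[-0.45,-0.38,0.02,0,0],[-0.45,-0.57,0.04,0,0],[-0.45,-0.76,0.05,0,0],[-0.45,-0.95,0.06,0,0]]
  ]
}}

```text
time_s: 5.8
tcp_pos: [0.6016, 0.1541, 0.0156]
eef_rot: [-180.0, -0.0, -90.0]
contact_force: [-0.3, 1.3, -1.1]
gripper_width: 0.024
gripper_force: 0.2
```

Emit:
{"fn": "drive_tool", "kwargs": {
  "increments": [
    [[-0.45,-0.19,0.01,0,0],[-0.45,-0.38,0.02,0,0],[-0.45,-0.57,0.04,0,0],[-0.45,-0.76,0.05,0,0],[-0.45,-0.95,0.06,0,0]]
  ]
}}

```text
time_s: 6.42
tcp_pos: [0.5945, 0.268, 0.0156]
eef_rot: [-180.0, -0.0, -90.1]
contact_force: [0.6, -0.6, 0.5]
gripper_width: 0.024
gripper_force: 0.2
```

Emit:
{"fn": "drive_tool", "kwargs": {
  "increments": [
    [[-0.45,-0.08,0.01,0,0],[-0.45,-0.15,0.02,0,0],[-0.45,-0.2,0.02,0,0],[-0.45,-0.2,0.02,0,0]]
  ]
}}

```text
time_s: 6.92
tcp_pos: [0.5923, 0.2905, 0.0156]
eef_rot: [-180.0, 0.0, -90.1]
contact_force: [-0.3, 0.1, 1.0]
gripper_width: 0.0243
gripper_force: 0.0
```

Emit:
{"fn": "drive_tool", "kwargs": {
  "increments": [
    [[-0.45,0.15,0,0,0],[-0.45,0.25,0,-0.35,0],[-0.45,0.5,0.05,-0.7,0],[-0.45,0.9,0.1,-0.7,0],[-0.45,0.9,0.1,-0.7,0]]
  ]
}}

```text
time_s: 7.55
tcp_pos: [0.5792, 0.1786, 0.1004]
eef_rot: [180.0, 0.0, -90.3]
contact_force: [0.3, 0.5, 0.1]
gripper_width: 0.024
gripper_force: 0.0
```

Emit:
{"fn": "drive_tool", "kwargs": {
  "increments": [
    [[-0.45,0.5,0.1,0,0],[-0.45,1.0,0.15,0,0],[-0.45,1.0,0.15,0,0]]
  ]
}}

```text
time_s: 7.92
tcp_pos: [0.5606, 0.0585, 0.0994]
eef_rot: [179.9, -0.0, -90.3]
contact_force: [-0.4, 0.2, -0.3]
gripper_width: 0.0241
gripper_force: 0.0
```

Emit:
{"fn": "drive_tool", "kwargs": {
  "increments": [
    [[-0.45,0.5,0.1,0,0],[-0.45,1.0,0.15,0,0],[-0.45,1.0,0.15,0,0]]
  ]
}}

```text
time_s: 8.3
tcp_pos: [0.5429, -0.0607, 0.0993]
eef_rot: [180.0, -0.0, -90.3]
contact_force: [-0.1, 0.8, 0.5]
gripper_width: 0.0243
gripper_force: 0.0
```

Emit:
{"fn": "drive_tool", "kwargs": {
  "increments": [
    [[-0.45,0.5,0.1,0,0],[-0.45,1.0,0.13,0,0],[-0.45,1.07,0.13,0,0],[-0.45,1.0,0.13,0,0]]
  ]
}}

```text
out of range; nothing moved
```

```bash
cat > nuts.py <<'E'
from h import *
i=capture('top');h=cv2.cvtColor(i,cv2.COLOR_RGB2HSV);cm=camera_model('top')
m=cv2.inRange(h,(5,100,80),(28,255,255));m[:140]=0;m[290:]=0
O=np.array([.562,.268]);ex=np.array([-.126,.992]);ey=np.array([-.992,-.126])
for c in cv2.findContours(m,cv2.RETR_EXTERNAL,cv2.CHAIN_APPROX_NONE)[0]:
    if cv2.contourArea(c)<60: continue
    M=cv2.moments(c);p=ray(cm,[M['m10']/M['m00'],M['m01']/M['m00']],.016)[0]
    print(p.round(4),'bay',round((p-O)@ex,4),round((p-O)@ey,4),cv2.contourArea(c))
red=cv2.inRange(h,(0,120,60),(8,255,255))|cv2.inRange(h,(174,120,60),(180,255,255));red[:215]=0;red[260:]=0;red[:,:205]=0
for c in cv2.findContours(red,cv2.RETR_EXTERNAL,cv2.CHAIN_APPROX_NONE)[0]:
    if cv2.contourArea(c)>100:(u,v),_=cv2.minEnclosingCircle(c);print('post',ray(cm,[u,v],.044)[0].round(4))
s=r.get_state();print(s['time_s'],s['tcp_pos'],s['eef_rot'])
E
python3 nuts.py
```

```text
[ 0.445 -0.138] bay -0.388 0.1672 62.5
[0.593 0.311] bay 0.0388 -0.0362 171.5
[ 0.6794 -0.1921] bay -0.4712 -0.0585 186.0
[0.7249 0.2029] bay -0.0851 -0.1534 221.5
post [ 0.5094 -0.3368]
8.35 [ 0.54362423 -0.05917688  0.09947799] [ 1.79996450e+02 -1.89550072e-03 -9.02444879e+01]
```

Emit:
{"fn": "drive_tool", "kwargs": {
  "increments": [
    [[-0.45,0.5,0.08,0,0],[-0.45,0.95,0.14,0,0],[-0.45,1.0,0.14,0,0],[-0.45,1.0,0.14,0,0]]
  ]
}}

```text
time_s: 8.85
tcp_pos: [0.5274, -0.1771, 0.0994]
eef_rot: [-180.0, 0.0, -90.1]
contact_force: [0.1, 0.2, 0.1]
gripper_width: 0.024
gripper_force: 0.0
```

Emit:
{"fn": "drive_tool", "kwargs": {
  "increments": [
    [[-0.45,0.08,0,0.1,0],[-0.45,0.08,0,0.4,0],[-0.45,0.08,0,0.6,0],[-0.45,0.08,0,0.7,0],[-0.45,0.08,0,0.7,0]]
  ]
}}

```text
time_s: 9.48
tcp_pos: [0.5267, -0.1866, 0.0146]
eef_rot: [179.9, -0.0, -90.0]
contact_force: [-0.3, -0.2, -0.2]
gripper_width: 0.024
gripper_force: 0.0
```

```bash
python3 nuts.py
```

```text
[0.593 0.311] bay 0.0388 -0.0362 171.5
[ 0.6794 -0.1921] bay -0.4712 -0.0585 186.0
[0.7249 0.2029] bay -0.0851 -0.1534 221.5
9.525 [ 0.52732687 -0.18675961  0.01555129] [ 1.79983959e+02 -9.83585886e-03 -8.99983311e+01]
```

Emit:
{"fn": "drive_tool", "kwargs": {
  "increments": [
    [[-0.45,-0.1,-0.02,0,0],[-0.45,-0.22,-0.04,0,0],[-0.45,-0.37,-0.1,0,0],[-0.45,-0.53,-0.16,0,0],[-0.45,-0.7,-0.23,0,0]]
  ]
}}

```text
time_s: 10.15
tcp_pos: [0.5554, -0.1015, 0.0157]
eef_rot: [-180.0, -0.0, -90.0]
contact_force: [0.3, -0.8, 0.1]
gripper_width: 0.0237
gripper_force: 0.4
```

Emit:
{"fn": "drive_tool", "kwargs": {
  "increments": [
    [[-0.45,-0.19,-0.08,0,0],[-0.45,-0.38,-0.16,0,0],[-0.45,-0.57,-0.24,0,0],[-0.45,-0.74,-0.25,0,0],[-0.45,-0.92,-0.25,0,0]]
  ]
}}

```text
time_s: 10.78
tcp_pos: [0.5846, 0.0086, 0.0154]
eef_rot: [180.0, -0.0, -90.1]
contact_force: [0.1, -1.3, 0.1]
gripper_width: 0.0242
gripper_force: 0.3
```

```bash
python3 - <<'E'
from h import *
w=capture('wrist');t=capture('scene')
save(np.hstack([cv2.resize(w,(400,300)),cv2.resize(t[140:260,220:380],(400,300),interpolation=cv2.INTER_CUBIC)]),'s3.png')
E
```

```text
(no output)
```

View pics/s3.png

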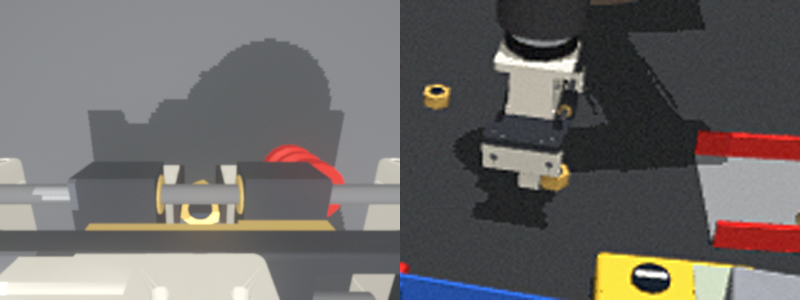

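Nut B is cradled (wrist view (200,207)), and post_a, partly hidden at (300,165), stands next to the finger without contact. On to the bay.

Emit:
{"fn": "drive_tool", "kwargs": {
  "increments": [
    [[-0.45,-0.19,0,0,0],[-0.45,-0.38,0.01,0,0],[-0.45,-0.57,0.03,0,0],[-0.45,-0.76,0.05,0,0],[-0.45,-0.95,0.07,0,0]]
  ]
}}

```text
time_s: 11.5
tcp_pos: [0.576, 0.1217, 0.0155]
eef_rot: [180.0, -0.0, -90.1]
contact_force: [1.0, 0.8, 0.2]
gripper_width: 0.0238
gripper_force: 0.1
```

Emit:
{"fn": "drive_tool", "kwargs": {
  "increments": [
    [[-0.45,-0.19,0.02,0,0],[-0.45,-0.38,0.04,0,0],[-0.45,-0.57,0.06,0,0],[-0.45,-0.76,0.08,0,0],[-0.45,-0.95,0.1,0,0]]
  ]
}}

```text
time_s: 12.12
tcp_pos: [0.5644, 0.2368, 0.0155]
eef_rot: [180.0, -0.0, -90.1]
contact_force: [0.3, -0.1, 0.2]
gripper_width: 0.0238
gripper_force: 0.1
```

Emit:
{"fn": "drive_tool", "kwargs": {
  "increments": [
    [[-0.45,-0.04,0,0,0],[-0.45,-0.08,0,0,0],[-0.45,-0.08,0,0,0],[-0.45,0.1,0,0,0],[-0.45,0.3,0.0,-0.2,0]]
  ]
}}

```text
time_s: 12.75
tcp_pos: [0.5631, 0.1969, 0.038]
eef_rot: [179.8, -0.1, -90.1]
contact_force: [1.1, 0.1, 1.0]
gripper_width: 0.0241
gripper_force: 0.0
```

Emit:
{"fn": "drive_tool", "kwargs": {
  "increments": [
    [[-0.45,0.2,0,-0.4,0],[-0.45,0.5,0.2,-0.5,0.02],[-0.45,0.9,0.4,-0.5,0.03],[-0.45,0.9,0.4,-0.5,0.03]]
  ]
}}

```text
time_s: 13.25
tcp_pos: [0.5139, 0.0873, 0.0999]
eef_rot: [179.9, -0.0, -101.1]
contact_force: [1.0, 0.2, -0.2]
gripper_width: 0.0243
gripper_force: 0.0
```

```bash
python3 nuts.py
```

```text
[ 0.4528 -0.1348] bay -0.3858 0.1591 185.5
[0.593 0.311] bay 0.0388 -0.0362 171.5
[ 0.6795 -0.1921] bay -0.4713 -0.0586 185.0
[0.7249 0.2029] bay -0.0851 -0.1534 221.5
post [0.5165 0.0027]
post [ 0.5094 -0.3368]
13.3 [0.51550334 0.08881196 0.1000801 ] [-1.79984829e+02  2.40712294e-02 -1.01019900e+02]
```

Emit:
{"fn": "drive_tool", "kwargs": {
  "increments": [
    [[-0.45,0.5,0.03,0,0],[-0.45,0.95,0.07,0,0],[-0.45,0.95,0.07,0,0]]
  ]
}}

```text
time_s: 13.68
tcp_pos: [0.4854, -0.0218, 0.0994]
eef_rot: [179.9, -0.0, -101.0]
contact_force: [0.0, 0.5, 0.3]
gripper_width: 0.0237
gripper_force: 0.0
```

Emit:
{"fn": "drive_tool", "kwargs": {
  "increments": [
    [[-0.45,0.5,0.03,0,0],[-0.45,0.95,0.07,0,0],[-0.45,0.95,0.07,0,0]]
  ]
}}

```text
time_s: 14.05
tcp_pos: [0.4563, -0.1317, 0.0994]
eef_rot: [180.0, -0.0, -101.1]
contact_force: [-0.3, 0.6, 1.0]
gripper_width: 0.0244
gripper_force: 0.0
```

Emit:
{"fn": "drive_tool", "kwargs": {
  "increments": [
    [[-0.45,0.3,0,0,0],[-0.45,0.3,0,0.4,0],[-0.45,0.3,0,0.6,0],[-0.45,0.3,0,0.7,0],[-0.45,0.3,0,0.7,0]]
  ]
}}

```text
time_s: 14.68
tcp_pos: [0.4505, -0.1643, 0.0151]
eef_rot: [179.9, -0.0, -100.8]
contact_force: [0.0, -0.1, -0.4]
gripper_width: 0.024
gripper_force: 0.0
```

```bash
python3 nuts.py
```

```text
[0.5657 0.2657] bay -0.0028 -0.0034 163.5
[0.593 0.311] bay 0.0388 -0.0362 171.5
[ 0.6794 -0.1921] bay -0.4712 -0.0585 186.0
[0.7249 0.2029] bay -0.0851 -0.1534 221.5
post [0.5163 0.003 ]
post [ 0.5094 -0.3368]
14.725 [ 0.45092176 -0.16441625  0.01580251] [-1.79995544e+02 -8.92721526e-03 -1.00800641e+02]
```

Emit:
{"fn": "drive_tool", "kwargs": {
  "increments": [
    [[-0.45,-0.07,0.05,0,0],[-0.45,-0.22,0.07,0,0],[-0.45,-0.4,0.1,0,0],[-0.45,-0.58,0.13,0,0],[-0.45,-0.77,0.16,0,0]]
  ]
}}

```text
time_s: 15.35
tcp_pos: [0.449, -0.0692, 0.0166]
eef_rot: [-179.9, 0.1, -100.8]
contact_force: [0.2, -0.3, -0.4]
gripper_width: 0.0242
gripper_force: 0.1
```

Emit:
{"fn": "drive_tool", "kwargs": {
  "increments": [
    [[-0.45,-0.17,0.03,0,0],[-0.45,-0.34,0.06,0,0],[-0.45,-0.52,0.09,0,0],[-0.45,-0.69,0.12,0,0],[-0.45,-0.86,0.16,0,0]]
  ]
}}

```text
time_s: 15.98
tcp_pos: [0.4495, 0.0359, 0.0166]
eef_rot: [-179.9, 0.1, -100.8]
contact_force: [-0.1, 0.5, 0.4]
gripper_width: 0.0241
gripper_force: 0.1
```

```bash
python3 - <<'E'
from h import *
w=capture('wrist');t=capture('scene')
save(np.hstack([cv2.resize(w,(400,300)),cv2.resize(t[140:260,220:380],(400,300),interpolation=cv2.INTER_CUBIC)]),'s4.png')
E
```

```text
(no output)
```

View pics/s4.png

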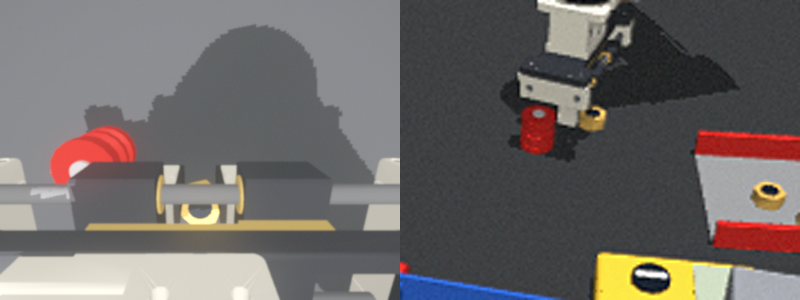

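Nut C is cradled (wrist view (200,207)), post_a at (90,155) is clear, and the bay shows nut B inside (scene (768,193)). Next is the diagonal into the bay.

Emit:
{"fn": "drive_tool", "kwargs": {
  "increments": [
    [[-0.45,-0.19,-0.07,0,0],[-0.45,-0.38,-0.15,0,0],[-0.45,-0.57,-0.22,0,0],[-0.45,-0.76,-0.3,0,0],[-0.45,-0.95,-0.37,0,0]]
  ]
}}

```text
time_s: 16.7
tcp_pos: [0.5154, 0.1396, 0.0154]
eef_rot: [180.0, -0.0, -100.9]
contact_force: [-0.3, 0.0, 1.2]
gripper_width: 0.0243
gripper_force: 0.5
```

Emit:
{"fn": "drive_tool", "kwargs": {
  "increments": [
    [[-0.45,-0.12,-0.05,0,0],[-0.45,-0.24,-0.09,0,0],[-0.45,-0.4,-0.06,0,0],[-0.45,-0.56,-0.03,0,0],[-0.45,-0.68,-0.01,0,0]]
  ]
}}

```text
time_s: 17.32
tcp_pos: [0.5308, 0.2195, 0.0156]
eef_rot: [-180.0, 0.0, -100.8]
contact_force: [-0.2, -0.6, -0.3]
gripper_width: 0.0241
gripper_force: 0.1
```

Emit:
{"fn": "drive_tool", "kwargs": {
  "increments": [
    [[-0.45,0,0,0,0],[-0.45,0.1,0,0,0],[-0.45,0.2,0.0,-0.2,0],[-0.45,0.3,0.0,-0.6,0],[-0.45,0.5,0,-0.8,0]]
  ]
}}

```text
time_s: 17.95
tcp_pos: [0.5202, 0.1582, 0.1138]
eef_rot: [-179.9, 0.1, -100.9]
contact_force: [0.2, 0.2, -0.2]
gripper_width: 0.024
gripper_force: 0.0
```

Emit:
{"fn": "drive_tool", "kwargs": {
  "increments": [
    [[-0.45,0.5,0,-0.4,0],[-0.45,0.95,0,-0.4,0],[-0.45,0.95,0,-0.4,0]]
  ]
}}

```text
time_s: 18.32
tcp_pos: [0.4966, 0.0432, 0.1606]
eef_rot: [-180.0, 0.1, -101.1]
contact_force: [0.1, 1.4, 0.1]
gripper_width: 0.0244
gripper_force: 0.0
```

Emit:
{"fn": "drive_tool", "kwargs": {
  "increments": [
    [[-0.45,0.5,0,-0.2,0],[-0.45,0.95,0,-0.2,0],[-0.45,0.95,0,-0.2,0],[-0.45,0.95,0,-0.2,0]]
  ]
}}

```text
time_s: 18.82
tcp_pos: [0.4764, -0.0652, 0.1833]
eef_rot: [180.0, 0.0, -100.9]
contact_force: [-0.6, -0.4, 0.3]
gripper_width: 0.024
gripper_force: 0.0
```

```bash
python3 nuts.py; python3 - <<'E'
from h import *
save(capture('top'),'end.png')
E
```

```text
[0.5361 0.2421] bay -0.0225 0.0289 165.5
[0.5658 0.2657] bay -0.0028 -0.0035 165.5
[0.593 0.311] bay 0.0388 -0.0362 171.5
[ 0.6794 -0.1921] bay -0.4712 -0.0585 186.0
[0.7249 0.2031] bay -0.0849 -0.1534 220.5
post [0.5168 0.0031]
post [ 0.5094 -0.3368]
18.875 [ 0.47661111 -0.06467904  0.18330756] [ 1.79982832e+02 -2.90849854e-03 -1.00874987e+02]
```

View pics/end.png

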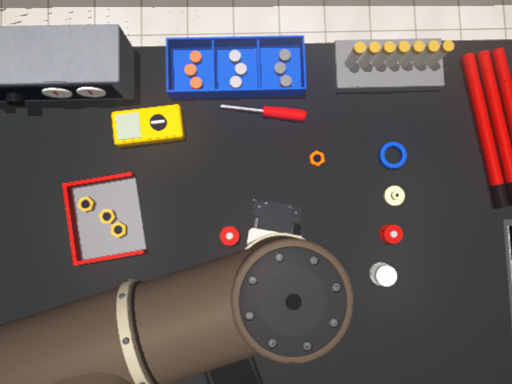

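All three nuts lie flat inside the bay, at (86,204), (107,216) and (118,230). The bystanders are in their places and the gripper is clear.

```bash
python3 -c "
from plant import job
print(job.close_job())"
```

```text
the job is handed in; nothing more can be done
None
```

All three brass nuts were swept flat into the red bay without disturbing the bystanders, and the job was handed in at about 19 s; no verdict was returned.

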